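Latch and start the sample mill

TASK

Start the small grinding mill purely by pressing with the fingertips: push both lid latches fully down, then press the raised end of the rocker on the switch box all the way down, and only then push the round start key on the timer box fully in. Do not press the square stop key, and leave the lid, cups, jar, beaker and small weight where they are; nothing is to be picked up.

Things in the scene. Friction and masses are not known exactly. Their poses are not given: they have to be found in the camera images.
- mill: Fixed grey grinding mill, a housing 180 (x) by 250 (y) by 110 mm high. Origin at the centre of its underside on the bench, z up, y to its left side, x away from the robot at yaw 0. A round lid lies on top, and beside the lid stand two steel push latches, one to its left (+y) and one to its right (-y)
- latch_left_pad (a point): Centre of the pressing area on top of the left latch, at x 0, y +100 mm in the mill's frame; its top is 148 mm above the bench when up and 136 mm when fully down. The flat steel pad is 44 mm (x) by 50 mm (y), reaching from 69 to 119 mm left of the mill's centre, inner edge over the lid's rim. The point moves with the latch
- latch_right_pad (a point): The same on the right latch, at x 0, y -100 mm in the mill's frame, mirror image of the left one
- latch_left (a joint): Downward travel of the left latch in m: about 0 to 0.003 up at the start, 0.012 fully down at its stop. It moves straight down against about 5 N of friction and stays where it is left, with no spring
- latch_right (a joint): The same for the right latch
- mill_lid: Loose round aluminium lid lying on the mill, 150 mm diameter, 12 mm thick, 0.6 kg, with a 30 mm black knob in the middle whose top is 39 mm above the lid's underside. Origin at the centre of its underside, 110 mm above the bench. It must stay in place
- switch_box: Fixed grey box 140 (x) by 100 (y) by 50 mm high, on one side of the mill or the other, with one rocker in the middle of its top. Origin at the centre of its underside on the bench, z up, x away from the robot at yaw 0
- rocker_raised_end (a point): Point to press, on the top face of the rocker's raised far (+x) wing, 27 mm out along it, moving with it: 74 mm above the bench and 23 mm beyond (+x) the box's centre when raised, 64 mm above the bench and 27 mm beyond the centre when fully pressed. The rocker is a shallow V seen from the side, 30 mm wide (y), each wing 40 mm long and 6 mm thick
- rocker (a joint): Rocker angle in rad: about 0 to 0.05 at the start (off: near wing level, far wing raised by 0.4), 0.4 fully pressed at its stop (on: far wing level). It tips about the box's y direction at the box's centre, 58 mm above the bench. Friction only, about 3 N at the point to press; it stays where it is left
- timer_box: Fixed grey box 110 (x) by 150 (y) by 50 mm high, on the other side of the mill, with two black keys and a dark display strip on its top. Origin at the centre of its underside on the bench, z up, x away from the robot at yaw 0
- start_key_top (a point): Centre of the top of the round start key, 30 mm diameter, at x -12, y +37 mm in the timer box's frame; 66 mm above the bench when out, 60 mm when fully in, moving with the key. A flat collar round it is 54 mm above the bench
- start_key (a joint): Downward travel of the start key in m: 0 out, 0.006 fully in at its stop. About 4 N of friction; it stays where it is left
- stop_key_top (a point): Centre of the top of the square stop key, 28 by 28 mm, at x -12, y -37 mm in the timer box's frame, 66 mm above the bench. Not to be pressed
- stop_key (a joint): Downward travel of the stop key in m, 0 out, 0.006 fully in; it must stay out
- cup_a: Loose open steel sample cup, 54 mm diameter at the rim, 55 mm high, standing on the bench between the robot and the mill. Origin at the centre of its underside
- cup_b: A second cup like it, standing beside it
- jar: Loose closed amber glass jar, 60 mm diameter, 90 mm high, standing on the bench farther from the robot than the boxes. Origin at the centre of its underside
- beaker: Loose glass beaker, 52 mm diameter at the rim, 70 mm high, standing on the bench farther from the robot than the boxes. Origin at the centre of its underside
- weight: Loose small steel weight, 28 mm diameter, 21 mm high, left standing on the far right corner of the mill's top, about 68 mm beyond and 102 mm right of the mill's centre; its top is 131 mm above the bench. Origin at the centre of its underside
Things that resemble listed ones, but are neither listed nor needed, are in the scene too. Leave any purple or turquoise look-alike of the switch_box alone. Several things have the shape of the mill_lid; the one meant has the colours described above.

How it is judged:
On the way, in this order (a step that is already met when the one before it is completed fails the run):
1. both lid latches are pushed fully down (value of joint each of latch_left, latch_right above 0.01 m), for 0.1 s.
2. the rocker is pressed over to on (value of joint rocker above 0.34 rad), for 0.1 s.
3. the start key is pushed in (value of joint start_key above 0.0045 m), for 0.1 s.
At the end, for the whole second after the job is handed in: Both latches at least 10 of 12 mm down, the rocker past 0.34 of 0.4 rad, the start key at least 4.5 of 6 mm in, the stop key out (less than 2 mm), the lid within 10 mm and the cups, jar, beaker and small weight within 20 mm of where they began, all at rest (all of step 1 and value of joint rocker above 0.34 rad and value of joint start_key above 0.0045 m and value of joint stop_key below 0.002 m and not (distance of any of cup_a, cup_b, jar, beaker, weight from where it was at the start of the episode above 0.02 m) and not (distance of mill_lid from where it was at the start of the episode above 0.01 m or angle between mill_lid's own z axis and vertical above 0.1 rad) and linear speed of each of cup_a, cup_b, jar, beaker, weight, mill_lid below 0.02 m/s); the robot touches nothing.
It fails at once if the rocker is switched on (past half way) before both latches are down (value of joint rocker above 0.2 rad and not (value of joint each of latch_left, latch_right above 0.01 m)).
It fails at once if the start key is pressed before the rocker is on (value of joint start_key above 0.003 m and value of joint rocker below 0.34 rad).
It fails at once if the stop key is pressed (value of joint stop_key above 0.002 m).
It fails at once if the lid is lifted, shifted or tipped (over 10 mm) (distance of mill_lid from where it was at the start of the episode above 0.01 m or angle between mill_lid's own z axis and vertical above 0.1 rad).
It fails at once if a cup, the jar, the beaker or the weight is moved over 20 mm or lifted (distance of any of cup_a, cup_b, jar, beaker, weight from where it was at the start of the episode above 0.02 m).
It also fails if it takes over 64 s, if anything falls off the work surface, if the arm or the gripper's body presses on something with over 40 N, if the wrist force passes 120 N, or if a joint passes its speed limit or range.

ROBOT

A 7-joint arm with a two-finger parallel gripper is mounted at the origin on the work surface. World frame = base frame: x ahead of the robot, y to its left, z up, the work surface at z = 0. Lengths are in m, angles in rad, forces in N, time in s.
With the tool pointing down it reaches from about 0.35 to 0.9 m from the base axis. Payload 19.9 kg.
Tool frame: the origin (TCP) lies midway between the tips of the shut fingers; the grasp point (between the pads) lies 19 mm behind it; z points along the fingers, y is the line along which they close (so a half turn about z gives the same grasp; the last joint's range is limited). The gripper opens to 85 mm and grips with 20 to 120 N. Pads are 22 mm wide; open, the fingers measure 114 mm over their backs; the gripper's body (76 mm by 85 mm) begins 54 mm behind the grasp point. The pads swing forward as they close: fully open they stand 13 mm farther back than shut.
Start: joints at [1.073, 0.417, -0.01, 1.614, 0.005, 1.111, -0.053], TCP at [0.276, -0.561, 0.231] pointing down, gripper open.
Joint ranges: [-2.81, 2.81], [-0.39, 2.02], [-1.27, 1.25], [0.06, 2.57], [-1.19, 4.33], [0.19, 2], [-2.82, 2.82]. Speed limits (rad/s): [1.89, 1.89, 2.39, 2.39, 3.01, 3.01, 3.01].

INTERFACE

Orientations are given as a rotation vector (axis times angle).
In Python, from bench import r, optics, ticket gives the robot as it stands.
- The arm moves only by the shell command python3 -m pendant 'ROWS'. ROWS is a JSON object of lists of equal length, an entry for each row: "claw": the finger opening in cm, from 0 to 8.54; "translation": the shift along the tool's x, y, z in cm, a list of three; "twist": the turn, a rotation vector about the tool's x, y, z in rad, a list of three. In form: {"claw": [claw, ...], "translation": [[tx, ty, tz], ...], "twist": [[ax, ay, az], ...]}. A call has 1 to 12 rows; each row shifts and turns the commanded pose from where the row before left it, along the tool's axes as they then stand; what a row does not reach is not made up. A row lasts 1/8 s, in which the tool goes at most 62.5 mm and 10.7 degrees, less where a joint would pass 70% of its speed; a pose out of reach is approached as far as the arm can. A call is refused whole if a number of a shift passes 6.25 or a number of a turn 0.188, either way. A call with a gripper value outside its range is refused whole. The fingers move at their own pace and stop on an object; the grip force is fixed at half the most. Time passes only in rows, so rows that do not move let the fingers close. It gives the time, the measured TCP pose, the force, the opening and the grip force at its end, in the units of the state.
- r.get_obs(): the state, without advancing time (a new reading comes with each control period).
- optics.get_image(name): name is "side" or "top"; returns a dict with "img" (420x560x3 uint8, red, green, blue), "depth" (420x560 float32, m along the optical axis (not along the pixel's ray), 0 where there is no reading), "camera_matrix" (3x3 intrinsics, pixels), "pose" (4x4, takes a point from camera to world coordinates). Camera axes: x right, y up, looking along -z (the intrinsics and any distortion apply to the point x, -y, -z); pixel columns grow to the right and rows downward; lengths in m; the calibration is good to about 2 mm. A picture is of the moment at which its call begins.
- ticket.sign_off(): hands the job in; it is judged then, once.
The state is a dict: "t": time; "joints": joint angles; "qvel": joint speeds; "joint_efforts": joint torques, N m; "tool_pos": TCP position; "orientation": TCP orientation; "contact_force": force on the tool from outside, world axes, zero at the start; "torque": the same for the moment, N m; "gripper_width": finger opening in m; "finger_force": force on a finger pad.
Only numpy, scipy, OpenCV 4.12 (cv2) and the standard library are available. Lean on these libraries where they do the work, as an engineer would, in place of code of your own. Each camera call takes 0.05 s, during which the arm holds its last target. There are 200 camera calls.

## Working session

There is one attempt and no reset: what is moved stays moved. The work goes in short steps, Python scripts to look and compute and a shell command to move; the robot and the scene stay as the last step left them, time stands still between calls to the robot, and variables do not carry over. Pictures are saved under pics/ and viewed, at most 10 in all, crops included, and the job is handed in when it is done.

```bash
ls; mkdir -p pics; python3 - <<'E'
from bench import r, optics
import cv2,numpy as np
o=r.get_obs();print({k:np.round(v,3) for k,v in o.items()})
for n in("side","top"):
    d=optics.get_image(n);cv2.imwrite(f"pics/{n}0.png",cv2.cvtColor(d["img"],cv2.COLOR_RGB2BGR));np.savez(f"{n}0.npz",**d);print(n,d["camera_matrix"],d["pose"].round(3),[k for k in d])
E
```

```text
pics
{'t': np.float64(0.0), 'joints': array([ 1.073,  0.418, -0.01 ,  1.614,  0.005,  1.111, -0.053]), 'qvel': array([ 0.   ,  0.   ,  0.001,  0.001, -0.002,  0.001,  0.001]), 'joint_efforts': array([-2.0000e-03, -8.6445e+01,  6.7700e-01, -4.3490e+01,  1.9000e-02,
        7.0000e-03, -0.0000e+00]), 'tool_pos': array([ 0.276, -0.561,  0.231]), 'orientation': array([-3.059e+00, -7.110e-01,  1.000e-03]), 'contact_force': array([ 0.422, -0.252,  0.353]), 'torque': array([-0.003,  0.059, -0.004]), 'finger_force': np.float64(0.0), 'gripper_width': np.float64(0.085)}
side [[395.68782046   0.         278.97342939]
 [  0.         395.68782046 208.13744513]
 [  0.           0.           1.        ]] [[-0.876  0.358 -0.324  0.171]
 [-0.483 -0.668  0.567  0.595]
 [-0.014  0.653  0.757  1.018]
 [ 0.     0.     0.     1.   ]] ['img', 'depth', 'camera_matrix', 'pose']
top [[469.00131361   0.         278.37647219]
 [  0.         469.00131361 212.61418873]
 [  0.           0.           1.        ]] [[ 0.024  0.974 -0.227  0.26 ]
 [-1.     0.024 -0.002 -0.088]
 [ 0.004  0.227  0.974  1.446]
 [ 0.     0.     0.     1.   ]] ['img', 'depth', 'camera_matrix', 'pose']
```

View pics/side0.png

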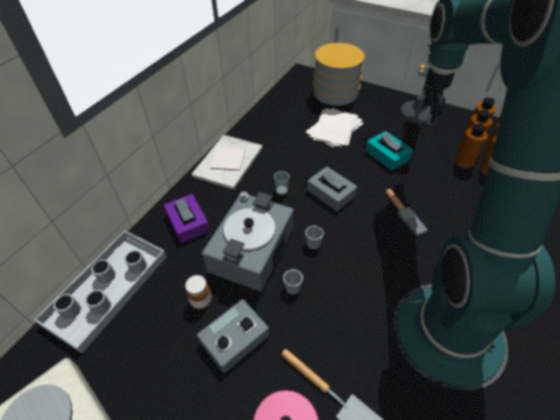

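View pics/top0.png

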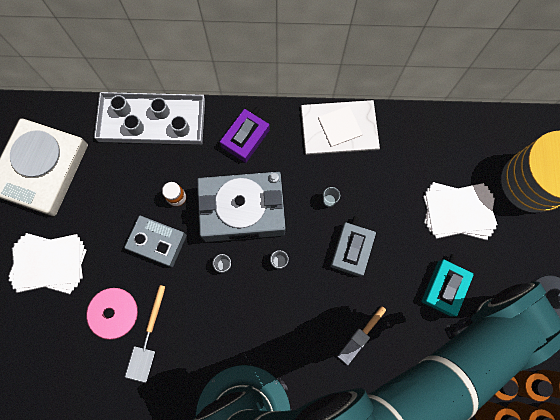

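The top view shows the mill at px (241,207) with its grey lid. The grey timer box is on the left at (155,241), with the round key at (140,239) and the square key at (163,247). The grey switch box is on the right at (354,248).
Look-alikes: a purple box (245,134) and a turquoise box (450,287) for the switch box, and a pink disc (112,313) and the scale plate (35,153) for the lid. By colour I choose the grey switch box at (354,248) and the aluminium lid on the mill.

```bash
cat > h.py <<'E'
import numpy as np,cv2
def load(n): return dict(np.load(n))
def ray(d,u,v,z):
    K=d["camera_matrix"];P=d["pose"]
    c=np.array([(u-K[0,2])/K[0,0],-(v-K[1,2])/K[1,1],-1.]);w=P[:3,:3]@c;o=P[:3,3]
    return o+w*(z-o[2])/w[2]
def proj(d,p):
    P=d["pose"];c=P[:3,:3].T@(np.array(p)-P[:3,3]);K=d["camera_matrix"]
    return np.array([K[0,0]*c[0]/-c[2]+K[0,2],K[1,1]*c[1]/c[2]+K[1,2]])
def cloud(d):
    K=d["camera_matrix"];P=d["pose"];D=d["depth"];v,u=np.indices(D.shape)
    c=np.stack([(u-K[0,2])/K[0,0]*D,-(v-K[1,2])/K[1,1]*D,-D],-1)
    return c@P[:3,:3].T+P[:3,3]
E
python3 - <<'E'
from h import *
T=load("top0.npz");S=load("side0.npz");W=cloud(T);WS=cloud(S)
for n,(u,v),h,s in(("mill",(241,207),.11,.18),("switch",(354,248),.05,.1),("timer",(155,241),.05,.11)):
    c=ray(T,u,v,h)
    for nm,w in(("top",W),("side",WS)):
        m=(np.hypot(w[...,0]-c[0],w[...,1]-c[1])<s)&(abs(w[...,2]-h)<.006)
        p=w[m];k,l,st,ce=cv2.connectedComponentsWithStats(m.astype(np.uint8))
        i=1+st[1:,4].argmax();p=w[l==i]
        print(n,nm,p.shape[0],np.median(p[:,2]).round(4),cv2.minAreaRect(p[:,:2].astype(np.float32)*1000))
I=cv2.cvtColor(T["img"],cv2.COLOR_RGB2BGR)
f=lambda x,y,w,h:cv2.resize(I[y:y+h,x:x+w],(400,300),interpolation=cv2.INTER_CUBIC)
J=cv2.cvtColor(S["img"],cv2.COLOR_RGB2BGR)
g=lambda x,y,w,h:cv2.resize(J[y:y+h,x:x+w],(400,300),interpolation=cv2.INTER_CUBIC)
cv2.imwrite("pics/crop1.png",np.vstack([np.hstack([f(185,162,112,84),f(115,209,80,60)]),np.hstack([f(314,217,80,60),g(190,180,112,84)])]))
E
```

```text
mill top 2332 0.1104 ((598.1967163085938, 26.889175415039062), (181.59356689453125, 249.87657165527344), 6.09545373916626)
mill side 2166 0.1092 ((596.7073364257812, 29.006088256835938), (180.4104461669922, 249.73355102539062), 6.07766056060791)
switch top 1171 0.0505 ((482.4962158203125, -314.6947326660156), (100.39208221435547, 141.3562469482422), 72.74179077148438)
switch side 692 0.0495 ((480.67144775390625, -312.8668212890625), (104.88690948486328, 140.06411743164062), 72.99008178710938)
timer top 1477 0.0512 ((493.0769958496094, 287.4703063964844), (150.74392700195312, 110.30085754394531), 69.98934173583984)
timer side 2151 0.0497 ((491.36328125, 289.7910461425781), (150.66293334960938, 111.55345153808594), 69.68558502197266)
```

View pics/crop1.png

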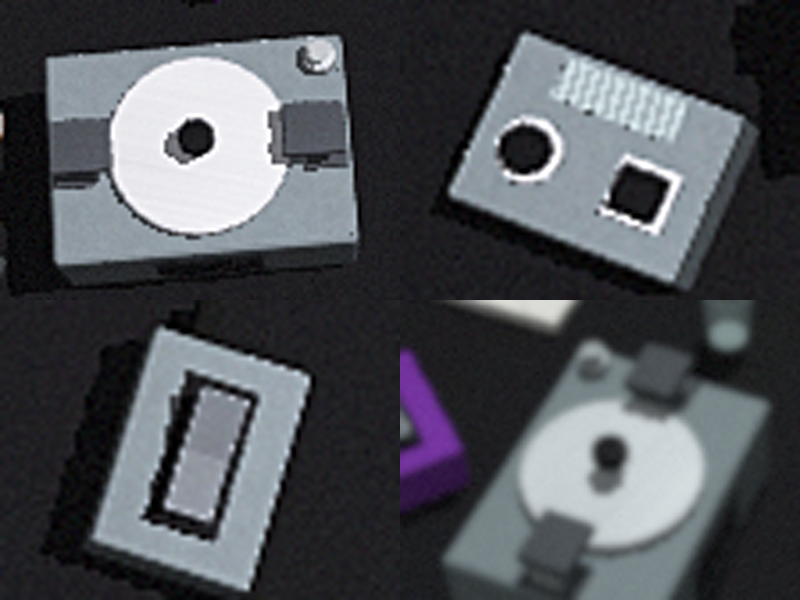

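Crops: the mill has a latch on either side of its lid and the weight in the far right corner. On the timer box the round key is on the left (px 140,239) and the square key on the right (163,247). The grey switch box has its rocker in the middle, so the choices are confirmed. The box poses from the two views agree within 2 mm.

Next I compute the press points, check them against the pixels, and start the approach.

```bash
python3 - <<'E'
from h import *
T=load("top0.npz");S=load("side0.npz")
def at(c,yaw,p): a=np.radians(yaw);return np.array([c[0]+np.cos(a)*p[0]-np.sin(a)*p[1],c[1]+np.sin(a)*p[0]+np.cos(a)*p[1],p[2]])
M=((.5975,.028),6.1);B=((.4816,-.3138),-17.2);K=((.4922,.2886),-20.2)
pts=dict(ll=at(*M,(0,.1,.147)),lr=at(*M,(0,-.1,.147)),lllid=at(*M,(0,.094,.147)),lrpadc=at(*M,(0,-.094,.147)),rock=at(*B,(.025,0,.072)),start=at(*K,(-.012,.037,.066)),stop=at(*K,(-.012,-.037,.066)))
for k,p in pts.items(): print(k,p.round(4),proj(T,p).round(1),proj(S,p).round(1))
# blob centroids of dark keys and latch pads by height
for nm,D in(("top",T),("side",S)):
    W=cloud(D)
    for k,(lo,hi),rad in(("lllid",(.138,.156),.045),("lrpadc",(.138,.156),.045),("start",(.061,.072),.022),("stop",(.061,.072),.022)):
        p=pts[k];m=(np.hypot(W[...,0]-p[0],W[...,1]-p[1])<rad)&(W[...,2]>lo)&(W[...,2]<hi)
        q=W[m]; 
        if len(q)>5: print(nm,k,len(q),np.array(cv2.minAreaRect(q[:,:2].astype(np.float32))[0]).round(4),np.median(q[:,2]).round(4))
E
python3 -m pendant '{"claw":[0,0,0,0,0,0,0,0],"translation":[[0,0,0],[0,0,0],[0,0,0],[3,-4.5,0],[3,-4.5,0],[3,-4.5,0],[3,-4.5,0],[0,0,0]],"twist":[[0,0,0.152],[0,0,0.152],[0,0,0.152],[0,0,0],[0,0,0],[0,0,0],[0,0,0],[0,0,0]]}'
```

```text
ll [0.5869 0.1274 0.147 ] [204.1 202.7] [231.6 248.4]
lr [ 0.6081 -0.0714  0.147 ] [273.9 197.2] [262.3 197.2]
lllid [0.5875 0.1215 0.147 ] [206.2 202.6] [232.6 246.7]
lrpadc [ 0.6075 -0.0655  0.147 ] [271.8 197.4] [261.5 198.6]
rock [ 0.5055 -0.3212  0.072 ] [357.2 239.2] [326.6 174.7]
start [0.4937 0.3275 0.066 ] [139.2 238.1] [222.  340.7]
stop [0.4682 0.258  0.066 ] [161.8 247.2] [245.7 322. ]
top lllid 263 [0.5888 0.1201] 0.146
top lrpadc 258 [ 0.6088 -0.0667] 0.1458
top start 76 [0.4943 0.3266] 0.0668
top stop 88 [0.469  0.2582] 0.0664
side lllid 264 [0.5866 0.122 ] 0.145
side lrpadc 199 [ 0.6072 -0.0637] 0.1441
side start 116 [0.4923 0.3287] 0.0656
side stop 121 [0.4676 0.2591] 0.065
t: 1.1
tool_pos: [0.398, -0.3771, 0.2312]
orientation: [-3.14, -0.011, -0.001]
contact_force: [0.3, -1.3, -0.2]
gripper_width: 0.0001
finger_force: 0.0
```

```bash
python3 -m pendant '{"claw":[0,0,0,0,0,0,0,0,0],"translation":[[3.5,-5,0],[3.5,-5,0],[3.5,-5,0],[3.5,-5,0],[3.5,-5,0],[3.5,-5,0],[0,-0.4,4],[0,0,2],[0,0,0]],"twist":[[0,0,0],[0,0,0],[0,0,0],[0,0,0],[0,0,0],[0,0,0],[0,0,0],[0,0,0],[0,0,0]]}'
```

```text
t: 2.22
tool_pos: [0.6043, -0.0772, 0.1697]
orientation: [-3.141, -0.0, 0.005]
contact_force: [0.2, -0.1, 1.1]
gripper_width: -0.0
finger_force: 0.0
```

```bash
python3 -m pendant '{"claw":[0,0,0,0,0,0,0,0,0],"translation":[[0.4,-0.5,1],[0,0,1],[0,0,0.3],[0,0,0.3],[0,0,0.3],[0,0,0.3],[0,0,0.2],[0,0,0.1],[0,0,0]],"twist":[[0,0,0],[0,0,0],[0,0,0],[0,0,0],[0,0,0],[0,0,0],[0,0,0],[0,0,0],[0,0,0]]}'
```

```text
t: 3.35
tool_pos: [0.6093, -0.0717, 0.1362]
orientation: [3.142, 0.001, -0.0]
contact_force: [0.2, -0.8, 1.0]
gripper_width: 0.0004
finger_force: 0.8
```

```bash
python3 -m pendant '{"claw":[0,0,0,0],"translation":[[0,0,0.1],[0,0,0.1],[0,0,0.1],[0,0,0]],"twist":[[0,0,0],[0,0,0],[0,0,0],[0,0,0]]}'
```

```text
t: 3.85
tool_pos: [0.6097, -0.0717, 0.1357]
orientation: [3.141, 0.001, 0.002]
contact_force: [-14.7, -0.4, 38.4]
gripper_width: 0.0
finger_force: 18.8
```

Right latch is at its stop (38 N at z 0.1357). Now the left latch.

```bash
python3 -m pendant '{"claw":[0,0,0,0,0,0,0,0],"translation":[[0,0,-1],[0,0,-5],[-0.5,-5,0],[-0.6,-5,0],[-0.6,-5,0],[-0.6,-5,0],[0,0,2],[0,0,0]],"twist":[[0,0,0],[0,0,0],[0,0,0],[0,0,0],[0,0,0],[0,0,0],[0,0,0],[0,0,0]]}'
```

```text
t: 4.85
tool_pos: [0.5853, 0.1285, 0.1721]
orientation: [3.141, 0.002, -0.004]
contact_force: [-0.4, 0.7, 0.8]
gripper_width: 0.0001
finger_force: 0.0
```

```bash
python3 -m pendant '{"claw":[0,0,0,0,0,0,0,0,0,0,0],"translation":[[0.2,0.1,1],[0,0,1],[0,0,0.3],[0,0,0.3],[0,0,0.3],[0,0,0.3],[0,0,0.2],[0,0,0.2],[0,0,0.1],[0,0,0.1],[0,0,0]],"twist":[[0,0,0],[0,0,0],[0,0,0],[0,0,0],[0,0,0],[0,0,0],[0,0,0],[0,0,0],[0,0,0],[0,0,0],[0,0,0]]}'
```

```text
t: 6.22
tool_pos: [0.5883, 0.1274, 0.136]
orientation: [-3.142, -0.001, -0.001]
contact_force: [-4.6, -2.1, 13.8]
gripper_width: -0.0
finger_force: 7.0
```

```bash
python3 -m pendant '{"claw":[0,0,0,0,0,0,0,0,0,0,0,0],"translation":[[0,0,0.1],[0,0,0],[0,0,-1],[0,0,-5],[-1,5.6,0],[-1,5.6,0],[-1,5.6,0],[-1,5.6,0],[-1,5.6,0],[-1,5.6,0],[-1,5.6,0],[-1,5.6,0]],"twist":[[0,0,0],[0,0,0],[0,0,0],[0,0,0],[0,0,0],[0,0,0],[0,0,0],[0,0,0],[0,0,0],[0,0,0],[0,0,0],[0,0,0]]}'
python3 - <<'E'
from bench import optics
from h import *
for n in("top","side"):
    d=optics.get_image(n);np.savez(n+"1.npz",**d);W=cloud(d)
    for k,p in(("L",(.5875,.1215)),("R",(.6075,-.0655))):
        m=(np.hypot(W[...,0]-p[0],W[...,1]-p[1])<.03)&(W[...,2]>.128)&(W[...,2]<.155);print(n,k,m.sum(),np.median(W[m][:,2]))
E
```

```text
t: 7.72
tool_pos: [0.508, -0.3223, 0.1943]
orientation: [-3.141, -0.002, -0.0]
contact_force: [0.9, 0.0, -0.2]
gripper_width: 0.0002
finger_force: 0.0
top L 260 0.13625599995086857
top R 254 0.1361490208461542
side L 253 0.13502360700996818
side R 193 0.13507756432798923
```

Both latches show a top height of 136 mm, so they are fully down. Next is the rocker.

```bash
python3 -m pendant '{"claw":[0,0,0,0,0,0,0,0,0,0,0,0],"translation":[[-0.2,-0.1,5],[0,0,4],[0,0,1.5],[0,0,0.3],[0,0,0.3],[0,0,0.3],[0,0,0.3],[0,0,0.3],[0,0,0.3],[0,0,0.3],[0,0,0.2],[0,0,0]],"twist":[[0,0,0],[0,0,0],[0,0,0],[0,0,0],[0,0,0],[0,0,0],[0,0,0],[0,0,0],[0,0,0],[0,0,0],[0,0,0],[0,0,0]]}'
```

```text
t: 9.32
tool_pos: [0.5063, -0.3196, 0.066]
orientation: [-3.141, -0.001, 0.001]
contact_force: [0.5, -0.4, 2.1]
gripper_width: -0.0002
finger_force: 0.4
```

```bash
python3 -m pendant '{"claw":[0,0,0,0,0,0],"translation":[[0,0,0.1],[0,0,0.1],[0,0,0.1],[0,0,0.1],[0,0,0],[0,0,0]],"twist":[[0,0,0],[0,0,0],[0,0,0],[0,0,0],[0,0,0],[0,0,0]]}'
```

```text
t: 10.07
tool_pos: [0.5068, -0.3198, 0.0638]
orientation: [3.141, 0.001, 0.001]
contact_force: [-6.6, 4.2, 29.2]
gripper_width: 0.0
finger_force: 14.6
```

```bash
python3 -m pendant '{"claw":[0,0,0,0,0,0,0,0,0,0,0,0],"translation":[[0,0,-2],[0,0,-6],[0,0,-6],[-0.1,-6,0],[-0.1,-6,0],[-0.1,-6,0],[-0.1,-6,0],[-0.1,-6,0],[-0.1,-6,0],[-0.1,-6,0],[-0.1,-6,0],[-0.1,-6,0]],"twist":[[0,0,0],[0,0,0],[0,0,0],[0,0,0],[0,0,0],[0,0,0],[0,0,0],[0,0,0],[0,0,0],[0,0,0],[0,0,0],[0,0,0]]}'
python3 - <<'E'
from bench import optics
from h import *
I=[]
for n in("top","side"):
    d=optics.get_image(n);W=cloud(d)
    a=np.radians(-17.2);x=(W[...,0]-.4816)*np.cos(a)+(W[...,1]+.3138)*np.sin(a);y=-(W[...,0]-.4816)*np.sin(a)+(W[...,1]+.3138)*np.cos(a)
    for c in(-.027,.025):
        m=(abs(x-c)<.006)&(abs(y)<.01)&(W[...,2]>.05);print(n,c,m.sum(),np.median(W[m][:,2]))
E
```

```text
t: 11.58
tool_pos: [0.4966, 0.2219, 0.2027]
orientation: [3.141, 0.001, 0.0]
contact_force: [1.6, -1.1, 0.5]
gripper_width: 0.0002
finger_force: 0.0
top -0.027 31 0.0768212429377555
top 0.025 26 0.0629004233326792
side -0.027 24 0.05413259214046995
side 0.025 15 0.0632093019673251
```

The rocker's far wing is level at about 63 mm, so it is fully on. Now the start key.

```bash
python3 -m pendant '{"claw":[0,0,0,0,0,0],"translation":[[-0.1,-5.3,0],[-0.2,-5.3,0],[0,0,5],[0,0,5],[0,0,2],[0,0,0]],"twist":[[0,0,0],[0,0,0],[0,0,0],[0,0,0],[0,0,0],[0,0,0]]}'
```

```text
t: 12.42
tool_pos: [0.4938, 0.326, 0.0821]
orientation: [3.141, 0.001, -0.002]
contact_force: [0.1, -1.5, -0.2]
gripper_width: 0.0001
finger_force: 0.0
```

```bash
python3 -m pendant '{"claw":[0,0,0,0,0,0,0,0,0,0,0],"translation":[[0,-0.15,0.5],[0,0,0.5],[0,0,0.3],[0,0,0.2],[0,0,0.2],[0,0,0.2],[0,0,0.2],[0,0,0.1],[0,0,0.1],[0,0,0.1],[0,0,0]],"twist":[[0,0,0],[0,0,0],[0,0,0],[0,0,0],[0,0,0],[0,0,0],[0,0,0],[0,0,0],[0,0,0],[0,0,0],[0,0,0]]}'
```

```text
t: 13.8
tool_pos: [0.4942, 0.3279, 0.0596]
orientation: [-3.142, -0.001, -0.001]
contact_force: [-7.5, -5.9, 26.1]
gripper_width: -0.0004
finger_force: 13.2
```

Start key is at its stop (26 N at z 0.0596). I'll retreat and check everything.

```bash
python3 -m pendant '{"claw":[0,0,0,0,0,0,0,0],"translation":[[0,0,-2],[0,0,-6],[0,0,-6],[-5,0,0],[-4,0,0],[0,0,0],[0,0,0],[0,0,0]],"twist":[[0,0,0],[0,0,0],[0,0,0],[0,0,0],[0,0,0],[0,0,0],[0,0,0],[0,0,0]]}'
python3 - <<'E'
from bench import optics
from h import *
for n in("top","side"):
    d=optics.get_image(n);W=cloud(d)
    for k,p,lo,rad in(("start",(.4937,.3275),.056,.012),("stop",(.4682,.258),.056,.012),("L",(.5875,.1215),.128,.03),("R",(.6075,-.0655),.128,.03)):
        m=(np.hypot(W[...,0]-p[0],W[...,1]-p[1])<rad)&(W[...,2]>lo)&(W[...,2]<.155);print(n,k,m.sum(),np.median(W[m][:,2]).round(4))
    if n=="top": a=cv2.cvtColor(d["img"],cv2.COLOR_RGB2BGR)
b=cv2.imread("pics/top0.png")
cv2.imwrite("pics/end.png",np.vstack([x[130:290,110:390] for x in(b,a)]).repeat(1,0))
E
```

```text
t: 14.8
tool_pos: [0.4047, 0.3276, 0.1983]
orientation: [-3.141, 0.0, 0.0]
contact_force: [-1.1, -0.1, -0.3]
gripper_width: -0.0004
finger_force: 0.0
top start 46 0.0615
top stop 49 0.0676
top L 257 0.1365
top R 250 0.1362
side start 48 0.059
side stop 0 nan
side L 0 nan
side R 0 nan
  return _methods._mean(a, axis=axis, dtype=dtype,
  ret = ret.dtype.type(ret / rcount)
```

View pics/end.png

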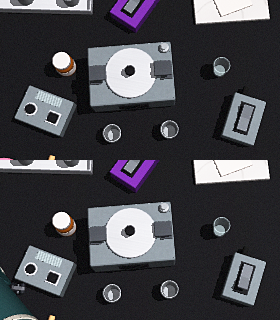

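The before and after crops match: the lid, cups, jar, beaker and weight have not moved (for example the cups at (112,133) and (170,129) in the first half). The start key is in, the stop key is out, and the rocker has tipped over.

```bash
python3 -c "
from bench import ticket;print(ticket.sign_off())"
```

```text
the job is handed in; nothing more can be done
None
```

The job is handed in: both latches, then the rocker, then the start key were pressed to their stops in that order, the stop key is still out, no loose items moved in the before/after pictures, and it took about 15 s; no verdict was returned.

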